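Fit the winged handle on the pipe rig's splined valve stem and hold it home

TASK

Fit the loose winged handle onto the splined stem of the pipe rig's valve: turn it until its bore meshes with the splines, then slide it down against the spring sleeve until it is fully home on the stem's shoulder. Finish still holding the handle pressed down there, so that a colleague can tighten its grub screw. Do not force it down, do not turn the valve stem along with it, and leave the other loose things where they lie.

Things in the scene. Friction and masses are not known exactly. Their poses are not given: they have to be found in the camera images.
- handle: Loose printed raspberry-red wing handle, about 80 g, standing on the table bore down. Hexagonal hub 38 mm across flats, 40 mm high; two wings along +x and -x, 99 mm tip to tip, up to 17 mm thick, 11 to 33 mm above the underside. A dark grub screw shows on a slanting flat. Origin: centre of the hub's underside, z up along the bore.
- handle_grip (a point): Point in the middle of the hub, 30 mm above the handle's underside; axes as the handle's. The two hub flats that face +y and -y here are 38 mm apart, 22 mm wide, the full 40 mm high and clear of the wings: grip there. The through bore is 16 mm wide between its teeth, with six slots 6.6 mm wide reaching 11.4 mm from the axis: one along +y, one along -y, the rest every 60 degrees.
- rig: Fixed pipework of copper tube, brass and printed red fittings, with a brass stop valve whose stem points up. Origin: on the table under the stem's axis, z up. The tube through the valve runs along y from -100 to +215 mm, 40 mm up; from both ends a tube runs up to 130 mm along +x. Only the valve is higher than 70 mm: hexagonal nut 44 mm across, its top 85 mm up, then sleeve and stem.
- stem_seat (a point): On the stem's axis at the top of its shoulder (27 mm diameter), 100 mm above the table; axes turn with the stem, z up. The handle is fully home when its underside lies here. The stem has six splines, one along this point's +y, one along -y, the rest every 60 degrees: the handle meshes when its yaw equals this yaw plus any multiple of 60 degrees (about 6 degrees of play either way).
- stem_mark (a point): Top outer end of the stem's +y spline, 10 mm from the axis, 18 mm above stem_seat: it moves if the stem turns. The stem is stiff to turn (0.35 N m). Brass splines: 18 mm long, 20 mm over the tips, 14.6 mm core, each 4 mm wide. Not meshed, the handle stops on their ends, 118 mm above the table.
- stem_tip (a point): Top of the stem, 30 mm above stem_seat: the coned end of a plain round nose, 14.6 mm in diameter and 12 mm long (the top 6 mm tapering), that stands above the splines and enters the handle's bore first.
- sleeve (a joint): Steel spring sleeve round the stem's foot, 39 mm outside, 30 mm inside diameter. 0 = sprung up, its rim 6 mm above the shoulder; 0.006 m = pressed flush with the shoulder. It pushes up with 4 N when up and 10 N when flush, so the handle rises again if let go.
- union: Loose printed red hexagonal ring nut, 44 mm across flats, 28 mm high, plain open middle, no wings; origin at the centre of its underside. Leave alone.
- puck: Loose flat octagonal sensor disc, about 62 mm across and 12 mm thick, white with a steel disc on top; origin at the centre of its underside. Leave alone.
- hexkey: Loose dark L-shaped hex key lying flat, 96 mm by 29 mm, 6 mm thick; origin under the middle of its long leg, which lies along x. Leave alone.
- elbow: Loose copper pipe elbow lying flat, two legs 34 mm long and 32 mm thick along its +x and +y; origin under the bend. Leave alone.
Not all that is in view belongs to the job. What is shaped like the handle but purple or yellow is not meant.

How it is judged:
On the way:
1. the handle, held by the robot, has meshed: its underside is below the ends of the splines and it is centred on the stem (z of handle in the frame of stem_seat below 0.014 m and horizontal distance between handle and stem_seat below 0.004 m and contact force between the fingers and handle above 1 N), for 0.05 s.
At the end, for the whole second after the job is handed in: Handle meshed and home: underside within 2 mm of the shoulder, centred within 3 mm, upright within 5 degrees, sleeve pressed in over 4 mm, at rest, the fingers still holding it down; stem turned under 30 degrees, other loose things within 30 mm of their places (z of handle in the frame of stem_seat between -0.002 and 0.002 m and horizontal distance between handle and stem_seat below 0.003 m and angle between handle's own z axis and vertical below 0.08 rad and value of joint sleeve above 0.004 m and contact force between the fingers and handle above 2 N and linear speed of handle below 0.02 m/s and distance of stem_mark from where it was at the start of the episode below 0.0052 m and distance of each of union, puck, hexkey, elbow from where it was at the start of the episode below 0.03 m); the arm keeps its last pose, push and grip.
It fails at once if the valve stem is turned by more than about 30 degrees (distance of stem_mark from where it was at the start of the episode above 0.0052 m).
It fails at once if the handle is forced onto the valve with more than 70 N (contact force between handle and rig above 70 N).
It fails at once if another loose thing is pushed more than 30 mm away (distance of any of union, puck, hexkey, elbow from where it was at the start of the episode above 0.03 m).
It also fails if it takes over 40 s, if anything falls off the work surface, if the arm or the gripper's body presses on something with over 40 N, if the wrist force passes 120 N, or if a joint passes its speed limit or range.

ROBOT

A 7-joint arm with a two-finger parallel gripper is mounted at the origin on the work surface. World frame = base frame: x ahead of the robot, y to its left, z up, the work surface at z = 0. Lengths are in m, angles in rad, forces in N, time in s.
With the tool pointing down it reaches from about 0.35 to 0.9 m from the base axis. Payload 7.2 kg.
Tool frame: the origin (TCP) lies on the mounting face of the last link; the fingertips stand 173 mm ahead of it and the grasp point (between the pads) lies 155 mm ahead of it; z points along the fingers, y is the direction in which the jaws open and shut (so a half turn about z gives the same grasp; the last joint's range is limited). The gripper opens to 85 mm and grips with 20 to 120 N. Pads are 22 mm wide; open, the fingers measure 114 mm over their backs; the gripper's body (76 mm by 85 mm) begins 54 mm behind the grasp point. The pads swing forward as they close: fully open they stand 13 mm farther back than shut.
Start: joints at [-1.264, 0.411, -0.013, 1.596, 0.006, 1.134, -0.082], TCP at [0.229, 0.582, 0.405] pointing down, gripper open.
Joint ranges: [-2.95, 2.95], [-0.29, 1.99], [-1.47, 1.44], [0.14, 2.54], [-1.03, 4.17], [0.13, 1.85], [-2.86, 2.86]. Speed limits (rad/s): [2.39, 2.39, 3.01, 3.01, 3.14, 3.14, 3.14].

INTERFACE

Orientations are given as a 3x3 rotation matrix whose columns are the frame's x, y, z axes.
In Python, from workcell import sensors, eyes, ticket, search_frame, landmark_of gives the robot as it stands.
- The arm moves only by the shell command python3 -m inch 'ROWS' [FORCE]. ROWS is JSON, a list of rows, each a list of 3 entries, a list of its own where there are three numbers: the opening, from 0 (shut) to 1 (fully open), then the shift along the world's x, y, z in mm, then the turn about the world's z in degrees. A call has 1 to 5 rows; each row shifts and turns the commanded pose from where the row before left it; what a row does not reach is not made up. A row lasts 1/10 s, in which the tool goes at most 50 mm and 8.59 degrees, less where a joint would pass 70% of its speed; a pose out of reach is approached as far as the arm can. A call is refused whole if a number of a shift passes 50 or a number of a turn 8.59, either way. A call with a gripper value outside its range is refused whole. The fingers move at their own pace and stop on an object; FORCE is the grip in N (left out, the last holds). Time passes only in rows, so rows that do not move let the fingers close. It gives the time, the measured TCP pose, the force and the opening at its end, in the units of the state.
- sensors.get_state(): the state, without advancing time (a new reading comes with each control period).
- eyes.grab_frame(name): name is "side" or "top" or "wrist"; returns a dict with "img" (480x640x3 uint8, blue, green, red), "fov_y" (degrees; the focal length in pixels is half the picture's height over the tangent of half this angle, whatever the lens; pixels are square), "cx", "cy" (the principal point, pixels), "rvec" (rotation vector, rad) and "tvec" (3), from world to camera coordinates, as OpenCV has them; the wrist camera has in their place "tool_from_camera" (4x4, takes a point from camera to tool coordinates, whose origin is the TCP and whose axes are the flange's). Camera axes: x right, y down, z forward; pixel columns grow to the right and rows downward; lengths in m; the calibration is good to about 2 mm. A picture is of the moment at which its call begins: read the wrist's pose just before it. There is no depth.
- ticket.sign_off(): hands the job in, once; it reports no verdict.
Trained networks look in the newest picture that a camera, given by its name, has taken for a name from the list of things; names that differ only in an ending like _2 or _b are one class to them, and where a whole thing is asked for, a point or a joint stands for the part that bears it (a point fixed in the world has none). Each returns a list of dicts, best first, with "conf" (0 to 1); they miss things now and then, are a little off and sometimes report something else, mostly with a low value. They report only what shows in the picture. A call takes as long as a camera call. They do not tell look-alikes from the thing itself.
- search_frame(thing, camera): "bbox" ([left, top, width, height] in pixels, round what is visible of it).
- landmark_of(thing, camera): "location" ([column, row] in pixels: a listed point, or the origin of a listed thing).
The state is a dict: "time_s": time; "joints": joint angles; "joint_velocities": joint speeds; "tau": joint torques, N m; "ee_pos": TCP position; "tcp_rot": TCP orientation; "wrist_force": force on the tool from outside, world axes, zero at the start; "torque": the same for the moment, N m; "opening": finger opening in m.
Only numpy, scipy, OpenCV 4.12 (cv2) and the standard library are available. Lean on these libraries where they do the work, as an engineer would, in place of code of your own. Each camera call takes 0.05 s, during which the arm holds its last target. There are 200 camera calls.

## Working session

There is one attempt and no reset: what is moved stays moved. The work goes in short steps, Python scripts to look and compute and a shell command to move; the robot and the scene stay as the last step left them, time stands still between calls to the robot, and variables do not carry over. Pictures are saved under pics/ and viewed, about 8 in all and at most 12, crops included, and the job is handed in when it is done.

```bash
mkdir -p pics; cat > h.py <<'E'
import numpy as np, cv2
from workcell import sensors, eyes, ticket, search_frame, landmark_of
def cam(name):
    s=sensors.get_state(); f=eyes.grab_frame(name)
    fl=f["img"].shape[0]/2/np.tan(np.radians(f["fov_y"])/2)
    K=np.array([[fl,0,f["cx"]],[0,fl,f["cy"]],[0,0,1]])
    if "rvec" in f:
        R=cv2.Rodrigues(np.array(f["rvec"],float))[0]; t=np.array(f["tvec"],float).ravel()
    else:
        T=np.eye(4);T[:3,:3]=s["tcp_rot"];T[:3,3]=s["ee_pos"]
        W=np.linalg.inv(T@np.array(f["tool_from_camera"])); R,t=W[:3,:3],W[:3,3]
    return f["img"],K,R,t
def onz(px,z,c):
    _,K,R,t=c; d=R.T@np.linalg.inv(K)@[px[0],px[1],1]; o=-R.T@t
    return o+d*(z-o[2])/d[2]
def proj(p,c):
    _,K,R,t=c; q=K@(R@np.array(p)+t); return q[:2]/q[2]
def tri(p1,c1,p2,c2):
    P=[c[1]@np.c_[c[2],c[3]] for c in (c1,c2)]
    X=cv2.triangulatePoints(P[0],P[1],np.array(p1,float).reshape(2,1),np.array(p2,float).reshape(2,1)).ravel()
    return X[:3]/X[3]
E
python3 - <<'E'
from h import *
np.set_printoptions(precision=3,suppress=True)
for n in("top","side","wrist"):
    c=cam(n); cv2.imwrite(f"pics/{n}0.png",c[0]); print(n,"cam at",-c[2].T@c[3])
    Z=dict(handle=0,handle_grip=.03,rig=0,stem_seat=.1,stem_mark=.118,stem_tip=.13,union=0,puck=0,hexkey=0,elbow=0)
    for th,z in Z.items():
        for d in landmark_of(th,n)[:3]:
            if d["conf"]>.2: print(n,th,round(d["conf"],2),np.round(d["location"]),onz(d["location"],z,c))
a=cv2.imread("pics/top0.png");
E
```

```text
top cam at [ 0.469 -0.066  0.835]
top handle 0.91 [422. 349.] [ 0.391 -0.251  0.   ]
top handle 0.68 [318. 238.] [ 0.604 -0.064  0.   ]
top handle 0.67 [458. 232.] [ 0.608 -0.333  0.   ]
top handle_grip 0.93 [462. 227.] [ 0.613 -0.333  0.03 ]
top handle_grip 0.91 [317. 239.] [ 0.597 -0.062  0.03 ]
top handle_grip 0.74 [423. 350.] [ 0.392 -0.247  0.03 ]
top rig 0.57 [187. 256.] [0.575 0.189 0.   ]
top stem_seat 0.75 [173. 252.] [0.57  0.183 0.1  ]
top stem_mark 0.78 [161. 250.] [0.571 0.196 0.118]
top stem_tip 0.79 [166. 249.] [0.571 0.184 0.13 ]
top union 0.55 [344. 321.] [ 0.445 -0.109  0.   ]
top puck 0.85 [453. 290.] [ 0.497 -0.316  0.   ]
top hexkey 0.74 [405. 163.] [ 0.75  -0.239  0.   ]
top elbow 0.58 [321. 155.] [ 0.77  -0.074  0.   ]
side cam at [ 0.367 -0.508  0.661]
side handle 0.86 [263. 434.] [ 0.395 -0.244  0.   ]
side handle 0.73 [368. 346.] [ 0.589 -0.19   0.   ]
side handle 0.71 [336. 286.] [ 0.597 -0.063  0.   ]
side handle_grip 0.82 [439. 413.] [ 0.614 -0.334  0.03 ]
side handle_grip 0.76 [259. 427.] [ 0.392 -0.246  0.03 ]
side handle_grip 0.68 [370. 333.] [ 0.594 -0.186  0.03 ]
side rig 0.73 [353. 452.] [ 0.494 -0.32   0.   ]
side rig 0.62 [270. 204.] [0.571 0.179 0.   ]
side rig 0.36 [468. 334.] [ 0.742 -0.241  0.   ]
side stem_seat 0.6 [264. 161.] [0.572 0.19  0.1  ]
side stem_mark 0.56 [260. 153.] [0.569 0.191 0.118]
side stem_tip 0.52 [262. 150.] [0.569 0.182 0.13 ]
side union 0.86 [260. 343.] [ 0.44 -0.11  0.  ]
side puck 0.65 [354. 452.] [ 0.495 -0.32   0.   ]
side hexkey 0.81 [470. 330.] [ 0.749 -0.236  0.   ]
side elbow 0.58 [428. 257.] [ 0.775 -0.078  0.   ]
wrist cam at [0.154 0.611 0.374]
```

View pics/top0.png

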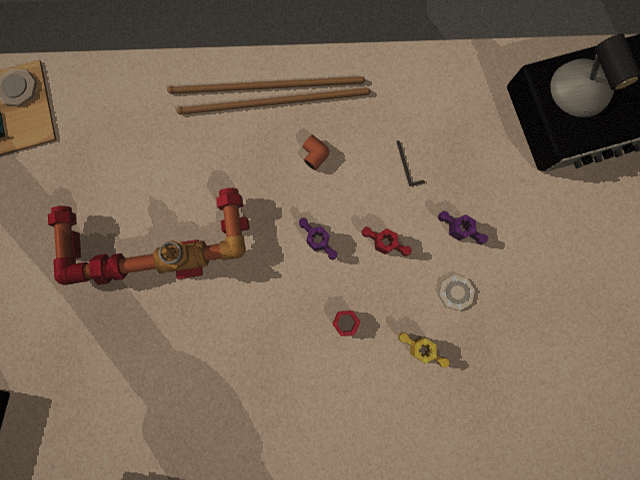

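View pics/side0.png

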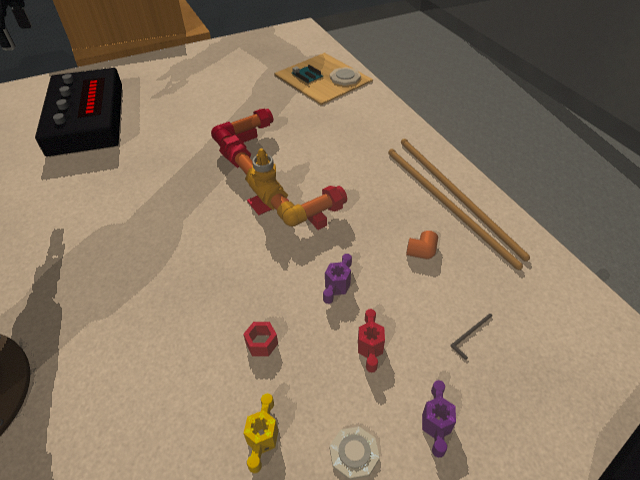

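Handle-shaped candidates in the top image are purple (317,239), red (387,241), purple (463,228) and yellow (425,350). Only the red one with wings at (387,241) fits the raspberry-red handle. The red ring at (346,323) has no wings, so it is the union. I'll confirm this in a crop.

```bash
python3 - <<'E'
from h import *
np.set_printoptions(precision=4,suppress=True)
c=cam("top"); im=c[0]
a=cv2.resize(im[206:276,352:422],(400,400),interpolation=cv2.INTER_CUBIC)
b=cv2.resize(im[220:290,135:205],(400,400),interpolation=cv2.INTER_CUBIC)
cv2.imwrite("pics/crop1.png",np.hstack([a,b]))
hsv=cv2.cvtColor(im,cv2.COLOR_BGR2HSV); m=((hsv[...,0]<6)|(hsv[...,0]>168))&(hsv[...,1]>150)&(hsv[...,2]>60)
q=np.zeros_like(m);q[215:265,355:418]=1; ys,xs=np.nonzero(m&q)
P=np.array([onz((x,y),.025,c)[:2] for x,y in zip(xs,ys)]); mu=P.mean(0)
w,v=np.linalg.eigh(np.cov((P-mu).T)); print(len(P),mu,np.degrees(np.arctan2(v[1,1],v[0,1])), np.ptp((P-mu)@v[:,1]))
for d in landmark_of("handle_grip","top"): print(d, onz(d["location"],.03,c))
s=sensors.get_state(); print(s["ee_pos"],s["tcp_rot"],s["opening"],s["time_s"])
f=eyes.grab_frame("wrist"); print(np.array(f["tool_from_camera"]),f["fov_y"])
E
```

```text
502 [ 0.5918 -0.1911] 63.546918089912545 0.09853186746357753
{'location': [465.3, 225.8], 'conf': 0.95} [ 0.6148 -0.3387  0.03  ]
{'location': [315.8, 236.0], 'conf': 0.83} [ 0.6029 -0.0605  0.03  ]
{'location': [420.2, 349.5], 'conf': 0.8} [ 0.3931 -0.2414  0.03  ]
{'location': [384.6, 239.3], 'conf': 0.76} [ 0.5933 -0.1879  0.03  ]
[0.2288 0.5816 0.4047] [[-0.9306  0.366   0.    ]
 [ 0.366   0.9306 -0.    ]
 [-0.     -0.     -1.    ]] 0.08552583301666443 1.75
[[ 0.0001 -0.9497 -0.3132  0.0809]
 [ 1.     -0.0002  0.0008  0.0002]
 [-0.0008 -0.3132  0.9497  0.031 ]
 [ 0.      0.      0.      1.    ]] 60.70557192335134
```

View pics/crop1.png

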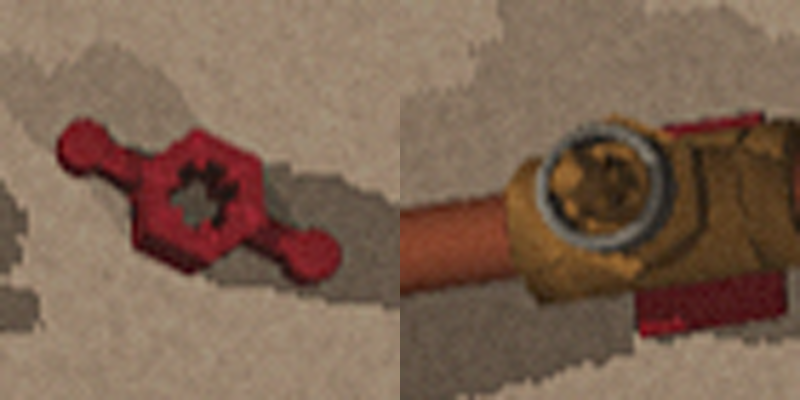

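The crop shows the red handle, with six-slot bore, wings and hub, at about (387,241). Beside it are the splined stem and steel sleeve at about (170,250). Handle yaw is about 63.5° and its tip-to-tip length measures 98.5 mm against 99 given. Next I go above the stem for a closer look, turning the jaws on the way.

```bash
python3 -m inch '[[1,[29,-33,0],-8],[1,[29,-33,0],-8],[1,[29,-33,0],-8],[1,[29,-33,0],-8],[1,[29,-33,0],-8]]' >/dev/null
python3 -m inch '[[1,[29,-33,0],-8],[1,[29,-33,0],-8],[1,[29,-33,0],-8],[1,[29,-33,0],-8],[1,[29,-33,0],-8]]' > /dev/null
python3 -m inch '[[1,[29,-33,0],-8],[1,[23,-35,0],-7],[1,[0,0,0],0],[1,[0,0,0],0]]'
python3 - <<'E'
from h import *
np.set_printoptions(precision=4,suppress=True)
c=cam("wrist"); im=c[0]
for th,z in dict(stem_seat=.1,stem_mark=.118,stem_tip=.13).items():
    for d in landmark_of(th,"wrist")[:2]: print(th,d,onz(d["location"],z,c))
x,y=np.round(proj([.571,.184,.118],c)).astype(int); print(x,y)
x0,y0=x-80,y-60
cv2.imwrite("pics/stem1.png",cv2.resize(im[max(y0,0):y0+120,max(x0,0):x0+160],None,fx=5,fy=5,interpolation=cv2.INTER_CUBIC))
np.savez("stem1",img=im,K=c[1],R=c[2],t=c[3])
E
```

```text
time_s: 3.2
ee_pos: [0.5712, 0.1826, 0.4046]
tcp_rot: [[0.447, 0.894, -0.0], [0.894, -0.447, -0.0], [-0.0, 0.0, -1.0]]
wrist_force: [-0.3, 1.1, -0.0]
opening: 0.0856
stem_seat {'location': [305.1, 221.8], 'conf': 0.71} [0.5686 0.1861 0.1   ]
stem_mark {'location': [294.4, 214.9], 'conf': 0.68} [0.567  0.1978 0.118 ]
stem_mark {'location': [322.5, 461.5], 'conf': 0.65} [0.4936 0.0063 0.118 ]
stem_tip {'location': [303.3, 233.3], 'conf': 0.94} [0.5684 0.1875 0.13  ]
310 231
```

View pics/stem1.png

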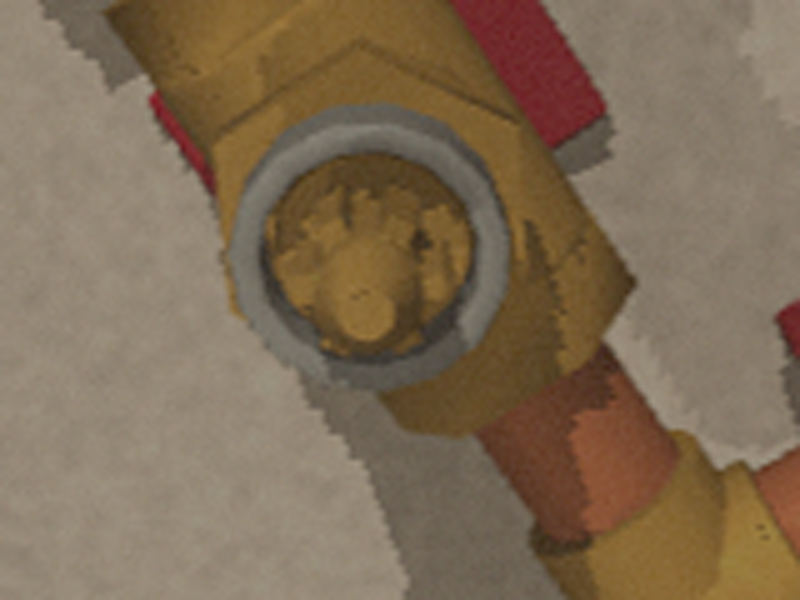

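The close-up shows the nose at about (303,233), with spline ends fanned around it and the sleeve ring centred near (304,220). I'll rectify the spline plane to read the centre and yaw.

```bash
python3 - <<'E'
from h import *
np.set_printoptions(precision=4,suppress=True)
d=np.load("stem1.npz"); c=(d["img"],d["K"],d["R"],d["t"]); im=c[0]
print("cam",-c[2].T@c[3])
hsv=cv2.cvtColor(im,cv2.COLOR_BGR2HSV)
def rect(ctr,z,half,s):  # up=+y? columns=+x, rows=-y
    w=[(ctr[0]+a*half,ctr[1]+b*half,z) for a,b in((-1,1),(1,1),(1,-1),(-1,-1))]
    H=cv2.getPerspectiveTransform(np.float32([proj(p,c) for p in w]),np.float32([(0,0),(s,0),(s,s),(0,s)]))
    return cv2.warpPerspective(im,H,(s,s),flags=cv2.INTER_CUBIC)
g=(.569,.1865)
r=rect(g,.106,.03,600); h=cv2.cvtColor(cv2.GaussianBlur(r,(9,9),0),cv2.COLOR_BGR2HSV)
# ring: gray (blue-ish hue or low sat) in annulus
m=((h[...,1]<45)&(h[...,2]>60)).astype(np.uint8)
yy,xx=np.mgrid[:600,:600]; rad=np.hypot(xx-300,yy-300)/10
m[(rad>24)|(rad<12)]=0
cx,cy=300.,300.
from scipy.optimize import minimize
dt=m.astype(float)
def sc(p):
    q=np.hypot(xx-p[0],yy-p[1])/10; ring=(q>15)&(q<19.5); return -(dt[ring].mean()-dt[(q<=15)|((q>19.5)&(q<24))].mean())
best=min(((sc((a,b)),a,b) for a in range(260,341,5) for b in range(260,341,5))); print(best)
ctr=(g[0]+(best[1]-300)/1e4,g[1]-(best[2]-300)/1e4); print("ring centre",ctr)
r=cv2.resize(r,(400,400))
R2=rect(ctr,.118,.0135,540)
for k in range(12):
    a=np.radians(k*30); p=lambda q:(int(270+q*20*np.cos(a)),int(270-q*20*np.sin(a)))
    cv2.line(R2,p(11),p(13),(255,255,255),1); cv2.putText(R2,str(k*30),p(12),0,.4,(255,255,0),1)
cv2.circle(R2,(270,270),200,(255,255,255),1)
cv2.imwrite("pics/rect1.png",R2)
E
```

```text
cam [0.6068 0.2549 0.3736]
(np.float64(-0.7839620343367516), 295, 280)
ring centre (0.5685, 0.1885)
```

View pics/rect1.png

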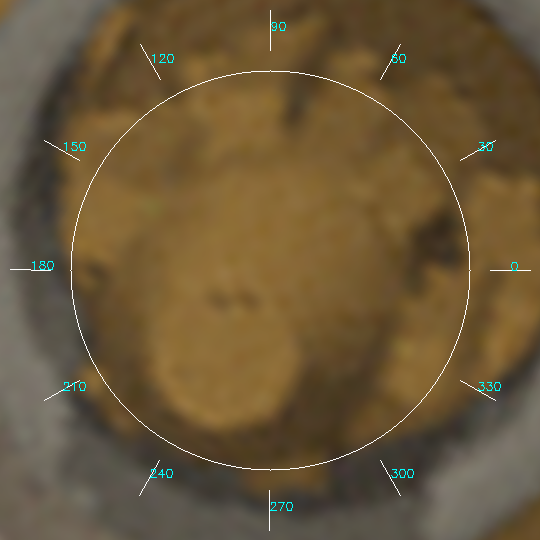

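Splines show at about 38°, 98°, 158° and 338°, so stem yaw is about 8° mod 60. I'll take one confirming view from straight above on the way to the handle.

```bash
python3 -m inch '[[1,[-20,-35,-30],0],[1,[-20,-33,-30],0],[1,[0,0,0],0],[1,[0,0,0],0]]'
python3 - <<'E'
from h import *
np.set_printoptions(precision=4,suppress=True)
c=cam("wrist"); im=c[0]; print("cam",-c[2].T@c[3])
for th,z in dict(stem_seat=.1,stem_mark=.118,stem_tip=.13).items():
    for d in landmark_of(th,"wrist")[:2]: print(th,d,onz(d["location"],z,c))
def rect(ctr,z,half,s):
    w=[(ctr[0]+a*half,ctr[1]+b*half,z) for a,b in((-1,1),(1,1),(1,-1),(-1,-1))]
    H=cv2.getPerspectiveTransform(np.float32([proj(p,c) for p in w]),np.float32([(0,0),(s,0),(s,s),(0,s)]))
    return cv2.warpPerspective(im,H,(s,s),flags=cv2.INTER_CUBIC)
g=(.5685,.1885)
r=rect(g,.106,.03,600); h=cv2.cvtColor(cv2.GaussianBlur(r,(9,9),0),cv2.COLOR_BGR2HSV)
m=((h[...,1]<45)&(h[...,2]>60)).astype(float)
yy,xx=np.mgrid[:600,:600]
def sc(p):
    q=np.hypot(xx-p[0],yy-p[1])/10; return -(m[(q>15)&(q<19.5)].mean()-m[(q<=15)|((q>19.5)&(q<22))].mean())
best=min(((sc((a,b)),a,b) for a in range(260,341,5) for b in range(260,341,5))); 
ctr=(g[0]+(best[1]-300)/1e4,g[1]-(best[2]-300)/1e4); print("ring centre",best[0],ctr)
R2=rect(ctr,.118,.0135,540)
for k in range(12):
    a=np.radians(k*30); p=lambda q:(int(270+q*20*np.cos(a)),int(270-q*20*np.sin(a)))
    cv2.line(R2,p(11),p(13),(255,255,255),1); cv2.putText(R2,str(k*30),p(12),0,.4,(255,255,0),1)
cv2.circle(R2,(270,270),200,(255,255,255),1)
cv2.imwrite("pics/rect2.png",R2)
E
```

```text
time_s: 3.8
ee_pos: [0.5302, 0.1161, 0.3446]
tcp_rot: [[0.445, 0.895, -0.001], [0.895, -0.445, 0.0], [-0.0, -0.001, -1.0]]
wrist_force: [-0.3, 0.8, 1.0]
opening: 0.0858
cam [0.5657 0.1885 0.3137]
stem_seat {'location': [318.9, 103.7], 'conf': 0.72} [0.5692 0.1862 0.1   ]
stem_mark {'location': [304.3, 82.1], 'conf': 0.79} [0.5671 0.1975 0.118 ]
stem_tip {'location': [317.7, 99.3], 'conf': 0.88} [0.569  0.1883 0.13  ]
ring centre -0.7603663784799449 (0.5680000000000001, 0.1875)
```

View pics/rect2.png

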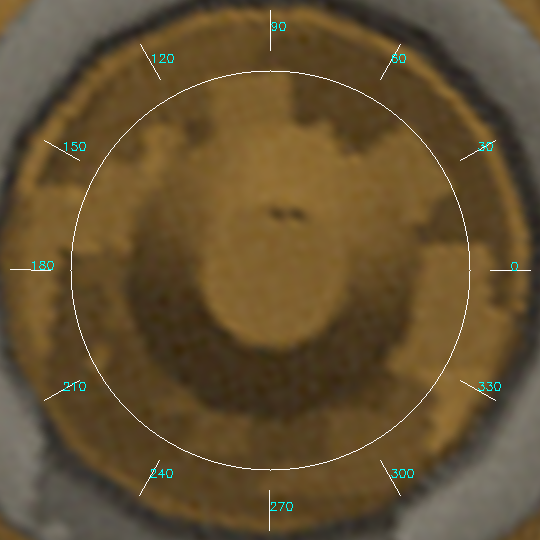

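From straight above, splines lie at about 36° and 96° (top spline spans x 212–292, right-up corners match). Stem yaw is therefore about 7° mod 60 and the stem axis is at (0.5685, 0.188). Handle target yaw is 67°, only about 3.5° from its present yaw. Next is the handle.

```bash
python3 -m inch '[[1,[9,-44,0],0],[1,[9,-44,0],0],[1,[9,-44,0],0],[1,[9,-44,0],0],[1,[9,-44,0],0]]' >/dev/null
python3 -m inch '[[1,[9,-44,0],0],[1,[8,-43,0],0],[1,[0,0,0],0],[1,[0,0,0],0]]'
python3 - <<'E'
from h import *
np.set_printoptions(precision=4,suppress=True)
c=cam("wrist"); im=c[0]; print("cam",-c[2].T@c[3])
for th,z in dict(handle=0,handle_grip=.03).items():
    for d in landmark_of(th,"wrist")[:2]: print(th,d,onz(d["location"],z,c))
g=(.592,-.191);half=.06;s=600
w=[(g[0]+a*half,g[1]+b*half,.04) for a,b in((-1,1),(1,1),(1,-1),(-1,-1))]
H=cv2.getPerspectiveTransform(np.float32([proj(p,c) for p in w]),np.float32([(0,0),(s,0),(s,s),(0,s)]))
R2=cv2.warpPerspective(im,H,(s,s),flags=cv2.INTER_CUBIC); cv2.imwrite("pics/hand.png",R2)
# wings balls mid-height z=.022
h=cv2.cvtColor(im,cv2.COLOR_BGR2HSV); m=((h[...,0]<6)|(h[...,0]>168))&(h[...,1]>150)&(h[...,2]>50)
n,l,st,ce=cv2.connectedComponentsWithStats(m.astype(np.uint8)); i=1+np.argmax(st[1:,4]); ys,xs=np.nonzero(l==i)
P=np.array([onz((x,y),.022,c)[:2] for x,y in zip(xs,ys)]); mu=P.mean(0)
ww,v=np.linalg.eigh(np.cov((P-mu).T)); u=v[:,1]; q=(P-mu)@u
e1=P[q>q.max()-.014].mean(0); e2=P[q<q.min()+.014].mean(0); dd=e1-e2
print(len(P),np.ptp(q),"mid wings",(e1+e2)/2,"yaw",np.degrees(np.arctan2(dd[1],dd[0])))
E
```

```text
time_s: 4.9
ee_pos: [0.5934, -0.192, 0.345]
tcp_rot: [[0.447, 0.894, 0.0], [0.894, -0.447, -0.0], [-0.0, 0.001, -1.0]]
wrist_force: [-0.4, 1.2, -0.1]
opening: 0.0856
cam [ 0.629  -0.1197  0.314 ]
handle {'location': [235.3, 46.5], 'conf': 0.77} [ 0.599  -0.0631  0.    ]
handle {'location': [136.5, 360.9], 'conf': 0.77} [ 0.392  -0.2468  0.    ]
handle_grip {'location': [410.8, 363.3], 'conf': 0.85} [ 0.6124 -0.3361  0.03  ]
handle_grip {'location': [226.3, 40.6], 'conf': 0.77} [ 0.5985 -0.063   0.03  ]
2855 0.06075854491947574 mid wings [ 0.445  -0.1105] yaw -171.17834382314234
```

View pics/hand.png

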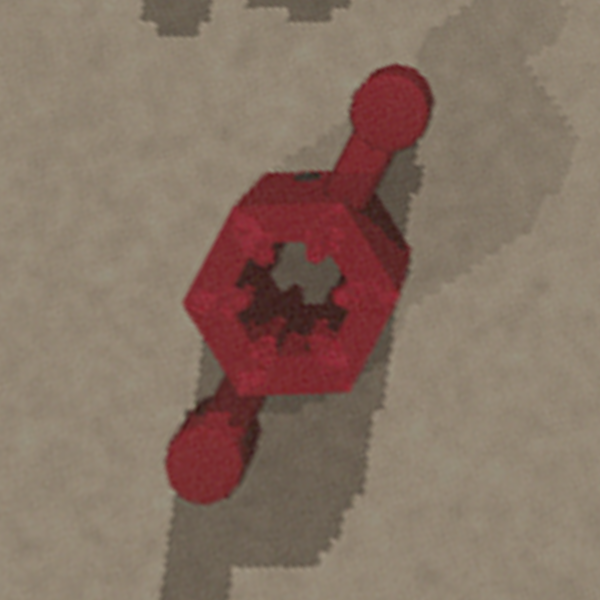

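The red handle is confirmed. Its hub centre in the rectified view is (294.5, 297), which gives (0.591, -0.1905), and its yaw is 62.6° (balls at (392,105) and (208,460)). I'll descend and grip.

```bash
python3 -m inch '[[1,[-2.5,1.5,-40],-0.8],[1,[0,0,-40],0],[1,[0,0,-40],0],[1,[0,0,-30],0],[1,[0,0,-10],0]]' 60
python3 -m inch '[[1,[0,0,0],0],[0.3,[0,0,0],0],[0.3,[0,0,0],0],[0.2,[0,0,0],0],[0,[0,0,0],0]]' 60
python3 -m inch '[[0,[0,0,0],0],[0,[0,0,0],0],[0,[0,0,0],0]]' 60
```

```text
time_s: 5.55
ee_pos: [0.5897, -0.1872, 0.1818]
tcp_rot: [[0.456, 0.89, -0.005], [0.89, -0.456, 0.002], [-0.0, -0.005, -1.0]]
wrist_force: [0.1, 0.5, -0.0]
opening: 0.0856
time_s: 6.05
ee_pos: [0.5911, -0.1899, 0.1865]
tcp_rot: [[0.458, 0.889, 0.003], [0.889, -0.458, -0.0], [0.001, 0.003, -1.0]]
wrist_force: [-0.3, 0.7, 7.7]
opening: 0.037
time_s: 6.35
ee_pos: [0.5911, -0.1899, 0.1865]
tcp_rot: [[0.458, 0.889, 0.003], [0.889, -0.458, -0.0], [0.001, 0.002, -1.0]]
wrist_force: [0.3, 0.8, 7.5]
opening: 0.0375
```

```bash
python3 -m inch '[[0,[0,0,20],0],[0,[0,0,45],0],[0,[0,0,45],0],[0,[0,0,45],0],[0,[-2.5,18,10],4.3]]' 60
python3 -m inch '[[0,[-3,45,0],0],[0,[-3,45,0],0],[0,[-3,45,0],0],[0,[-3,45,0],0],[0,[-3,45,0],0]]' >/dev/null
python3 -m inch '[[0,[-3,45,0],0],[0,[-2,45,0],0],[0,[0,43,0],0],[0,[0,0,0],0],[0,[0,0,0],0]]'
python3 - <<'E'
from h import *
a=cam("side")[0]; 
b=cam("wrist")[0]
cv2.imwrite("pics/held.png",np.hstack([cv2.resize(a[80:240,190:350],(400,400),interpolation=cv2.INTER_CUBIC),cv2.resize(b,(400,300)) if 0 else cv2.resize(b[:,80:560],(400,400))]))
E
```

```text
time_s: 6.85
ee_pos: [0.5885, -0.175, 0.3559]
tcp_rot: [[0.393, 0.919, 0.009], [0.919, -0.393, -0.004], [0.0, 0.009, -1.0]]
wrist_force: [1.1, 0.4, -0.6]
opening: 0.0368
time_s: 7.85
ee_pos: [0.5671, 0.188, 0.3493]
tcp_rot: [[0.386, 0.922, -0.001], [0.922, -0.386, -0.0], [-0.001, -0.001, -1.0]]
wrist_force: [0.7, -0.9, 0.4]
opening: 0.0371
```

View pics/held.png

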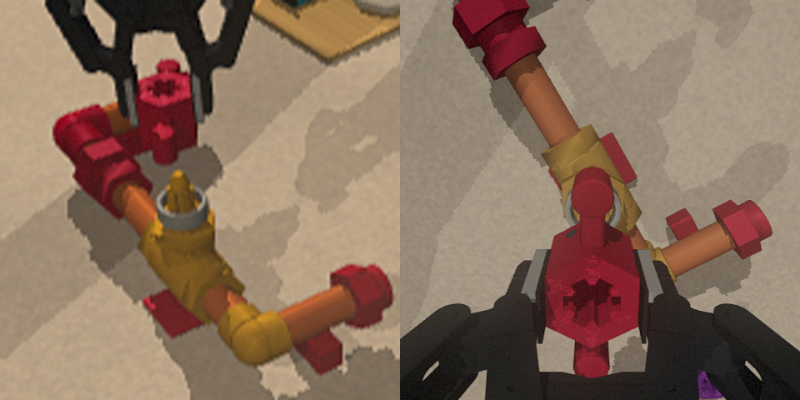

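The handle is held upright between the pads above the stem (left panel (165,110), stem below at (180,190)). I'll check its offset in the tool frame.

```bash
python3 - <<'E'
from h import *
np.set_printoptions(precision=4,suppress=True)
c=cam("wrist"); im=c[0]; s=sensors.get_state(); p=np.array(s["ee_pos"]);R=np.array(s["tcp_rot"]); z0=p[2]-.1865
print(p,"under",z0)
for th,z in dict(handle=z0,handle_grip=z0+.03).items():
    for d in landmark_of(th,"wrist")[:2]:
        w=onz(d["location"],z,c); print(th,d["conf"],w, R.T@(w-p))
print("exp centre px",proj([p[0],p[1],z0+.04],c))
g=p[:2];half=.035;S=600
w=[(*(p+R@np.array([a*half,b*half,0]))[:2],z0+.04) for a,b in((-1,1),(1,1),(1,-1),(-1,-1))]
H=cv2.getPerspectiveTransform(np.float32([proj(q,c) for q in w]),np.float32([(0,0),(S,0),(S,S),(0,S)]))
r=cv2.warpPerspective(im,H,(S,S),flags=cv2.INTER_CUBIC)
k=S/2/half
hx=np.int32([(300+k*.038/np.sqrt(3)*np.cos(np.radians(60*i)),300-k*.038/np.sqrt(3)*np.sin(np.radians(60*i))) for i in range(6)])
cv2.polylines(r,[hx],True,(255,255,255),1); cv2.imwrite("pics/held2.png",r)
cs=cam("side"); d=landmark_of("handle","side")
print([(q["conf"],q["location"]) for q in d], "exp",proj([p[0],p[1],z0],cs))
E
```

```text
[0.5679 0.1849 0.3498] under 0.163299134550831
handle 0.96 [0.5652 0.1831 0.1633] [-0.0026 -0.0018  0.1865]
handle_grip 0.64 [0.5646 0.1836 0.1933] [-0.0024 -0.0026  0.1565]
exp centre px [312.3541 361.1967]
[(0.77, [435.1, 424.7]), (0.69, [334.5, 284.6]), (0.56, [257.8, 133.5])] exp [258.3879 134.3637]
```

View pics/held2.png

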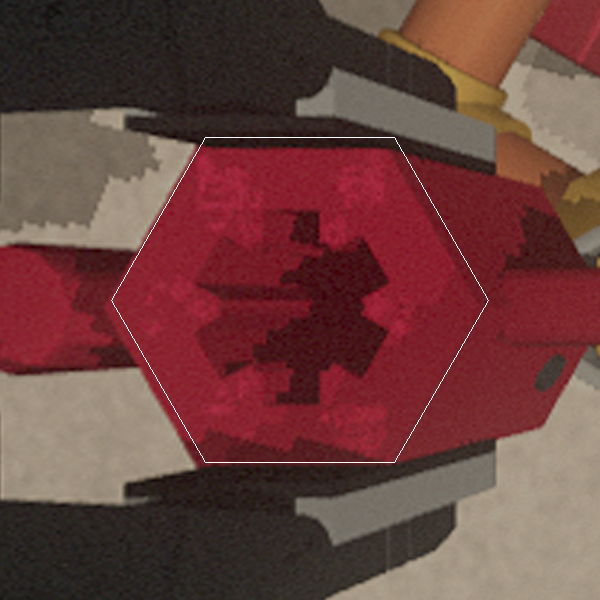

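```bash
python3 -m inch '[[0,[0,0,0],0],[0,[0,0,0],0]]'; python3 - <<'E'
from h import *
np.set_printoptions(precision=4,suppress=True)
c=cam("wrist"); im=c[0]; p=np.array(sensors.get_state()["ee_pos"]); R=np.array(sensors.get_state()["tcp_rot"]); z0=p[2]-.1865
print(p,np.degrees(np.arctan2(R[1,0],R[0,0])))
half=.035;S=600
w=[(*(p+R@np.array([a*half,b*half,0]))[:2],z0+.04) for a,b in((-1,1),(1,1),(1,-1),(-1,-1))]
H=cv2.getPerspectiveTransform(np.float32([proj(q,c) for q in w]),np.float32([(0,0),(S,0),(S,S),(0,S)]))
r=cv2.warpPerspective(im,H,(S,S),flags=cv2.INTER_CUBIC)
# bore edges: dark bore symmetric; hub edges along vertical line through x=240..340 and rows
h=cv2.cvtColor(r,cv2.COLOR_BGR2HSV); m=((h[...,0]<8)|(h[...,0]>165))&(h[...,1]>140)
for x in(230,300,370): q=np.nonzero(m[:,x])[0]; print(x,q.min(),q.max())
q=np.nonzero(h[150:450,:,2]<90)
E
```

```text
time_s: 8.4
ee_pos: [0.568, 0.1859, 0.3499]
tcp_rot: [[0.391, 0.92, 0.0], [0.92, -0.391, 0.0], [0.0, 0.0, -1.0]]
wrist_force: [0.0, -0.8, -0.1]
opening: 0.0369
[0.568  0.1861 0.3499] 67.00776797372998
230 132 471
300 144 464
370 127 459
```

Settled handle centre is about (0.5675, 0.1855), so I shift (+1, +2.5) mm and lower it to just above the stem tip.

```bash
python3 -m inch '[[0,[1,2.5,-10],0],[0,[0,0,-10],0],[0,[0,0,-9],0],[0,[0,0,0],0],[0,[0,0,0],0]]' 60
python3 -m inch '[[0,[0,0,-3],0],[0,[0,0,-3],0],[0,[0,0,0],0],[0,[0,0,0],0]]'
```

```text
time_s: 8.95
ee_pos: [0.5689, 0.1887, 0.3203]
tcp_rot: [[0.39, 0.921, -0.001], [0.921, -0.39, -0.001], [-0.001, -0.0, -1.0]]
wrist_force: [0.3, 0.0, 0.1]
opening: 0.0365
time_s: 9.35
ee_pos: [0.5689, 0.1888, 0.3149]
tcp_rot: [[0.39, 0.921, 0.0], [0.921, -0.39, 0.0], [0.0, 0.0, -1.0]]
wrist_force: [-0.3, 1.0, -1.6]
opening: 0.0371
```

```bash
python3 -c "
from h import *
c=cam('side'); cv2.imwrite('pics/near.png',cv2.resize(c[0][80:230,185:335],(600,600),interpolation=cv2.INTER_CUBIC))"
```

```text
(no output)
```

View pics/near.png

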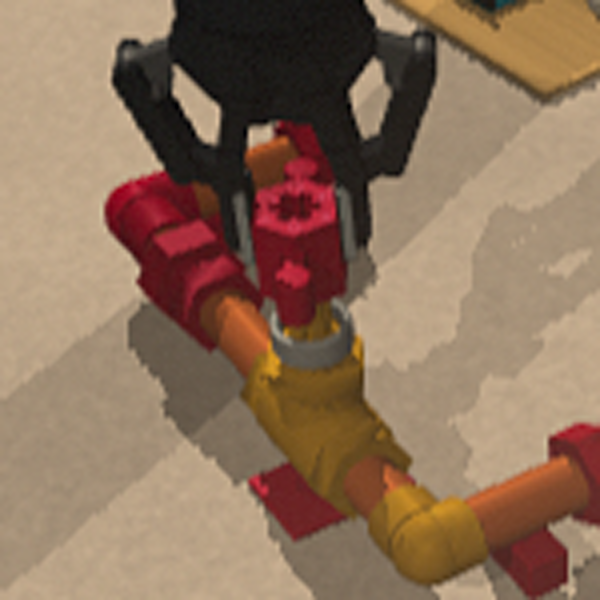

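The handle sits over the stem with its underside just at the nose tip, splines visible below at (315,315). I'll continue gently to the spline ends.

```bash
python3 -m inch '[[0,[0,0,-3],0],[0,[0,0,-3],0],[0,[0,0,0],0]]'; python3 -m inch '[[0,[0,0,-2],0],[0,[0,0,-2],0],[0,[0,0,0],0]]'; python3 -m inch '[[0,[0,0,-2],0],[0,[0,0,0],0]]'
```

```text
time_s: 9.7
ee_pos: [0.5687, 0.1888, 0.3083]
tcp_rot: [[0.39, 0.921, -0.001], [0.921, -0.39, -0.0], [-0.001, -0.001, -1.0]]
wrist_force: [-0.1, -0.3, -0.2]
opening: 0.0371
time_s: 10.0
ee_pos: [0.5688, 0.1888, 0.3045]
tcp_rot: [[0.39, 0.921, -0.0], [0.921, -0.39, -0.0], [-0.0, -0.0, -1.0]]
wrist_force: [-0.5, -0.3, -0.2]
opening: 0.037
time_s: 10.2
ee_pos: [0.5688, 0.1888, 0.3026]
tcp_rot: [[0.39, 0.921, -0.0], [0.921, -0.39, -0.0], [-0.0, -0.0, -1.0]]
wrist_force: [-0.0, 0.8, -0.3]
opening: 0.037
```

```bash
python3 -m inch '[[0,[0,0,-2],0],[0,[0,0,0],0]]'; python3 -m inch '[[0,[0,0,-2],0],[0,[0,0,0],0]]'
```

```text
time_s: 10.4
ee_pos: [0.5688, 0.1888, 0.3006]
tcp_rot: [[0.39, 0.921, -0.0], [0.921, -0.39, -0.0], [-0.0, -0.0, -1.0]]
wrist_force: [-0.1, -0.0, -1.1]
opening: 0.037
time_s: 10.6
ee_pos: [0.5688, 0.1888, 0.2986]
tcp_rot: [[0.39, 0.921, -0.0], [0.921, -0.39, -0.0], [-0.0, -0.0, -1.0]]
wrist_force: [-0.2, -0.3, -0.8]
opening: 0.037
```

There is no contact force 6 mm below the spline ends, so it is meshed at first try. Carrying on to the sleeve and shoulder.

```bash
python3 -m inch '[[0,[0,0,-3],0],[0,[0,0,-2],0],[0,[0,0,0],0]]'; python3 -m inch '[[0,[0,0,-2],0],[0,[0,0,0],0]]';  python3 -m inch '[[0,[0,0,-2],0],[0,[0,0,0],0]]'
```

```text
time_s: 10.9
ee_pos: [0.5688, 0.1888, 0.2934]
tcp_rot: [[0.39, 0.921, -0.001], [0.921, -0.39, -0.0], [-0.0, -0.0, -1.0]]
wrist_force: [0.6, -0.3, -0.2]
opening: 0.0374
time_s: 11.1
ee_pos: [0.569, 0.1888, 0.292]
tcp_rot: [[0.39, 0.921, 0.0], [0.921, -0.39, 0.0], [0.0, 0.0, -1.0]]
wrist_force: [-0.4, -0.2, 2.4]
opening: 0.0371
time_s: 11.3
ee_pos: [0.569, 0.1888, 0.2901]
tcp_rot: [[0.39, 0.921, 0.0], [0.921, -0.39, 0.0], [0.0, 0.0, -1.0]]
wrist_force: [-0.6, -0.9, 5.7]
opening: 0.0368
```

Sleeve contact came at TCP 0.2925, as predicted. I'll go on in small steps towards the shoulder.

```bash
python3 -m inch '[[0,[0,0,-2],0],[0,[0,0,0],0]]'; python3 -m inch '[[0,[0,0,-1],0],[0,[0,0,0],0]]'; python3 -m inch '[[0,[0,0,-1],0],[0,[0,0,0],0]]'; python3 -m inch '[[0,[0,0,-0.5],0],[0,[0,0,0],0]]'
```

```text
time_s: 11.5
ee_pos: [0.569, 0.1888, 0.2883]
tcp_rot: [[0.39, 0.921, 0.001], [0.921, -0.39, 0.0], [0.001, 0.0, -1.0]]
wrist_force: [-1.6, -0.5, 8.0]
opening: 0.037
time_s: 11.7
ee_pos: [0.569, 0.1887, 0.2875]
tcp_rot: [[0.39, 0.921, 0.0], [0.921, -0.39, 0.0], [0.001, 0.0, -1.0]]
wrist_force: [-2.8, -0.3, 8.1]
opening: 0.0369
time_s: 11.9
ee_pos: [0.5691, 0.1887, 0.2866]
tcp_rot: [[0.39, 0.921, 0.001], [0.921, -0.39, 0.001], [0.001, 0.0, -1.0]]
wrist_force: [-2.8, -1.5, 9.6]
opening: 0.037
time_s: 12.1
ee_pos: [0.5691, 0.1887, 0.2864]
tcp_rot: [[0.39, 0.921, 0.001], [0.921, -0.39, 0.001], [0.001, 0.0, -1.0]]
wrist_force: [-3.6, -0.7, 11.5]
opening: 0.0371
```

```bash
python3 -m inch '[[0,[0,0,-0.7],0],[0,[0,0,0],0]]'; python3 -m inch '[[0,[0,0,-0.7],0],[0,[0,0,0],0],[0,[0,0,0],0]]'
```

```text
time_s: 12.3
ee_pos: [0.5691, 0.1886, 0.2864]
tcp_rot: [[0.39, 0.921, 0.001], [0.921, -0.39, 0.001], [0.001, 0.0, -1.0]]
wrist_force: [-5.5, -1.5, 17.8]
opening: 0.0372
time_s: 12.6
ee_pos: [0.5691, 0.1886, 0.2864]
tcp_rot: [[0.391, 0.921, 0.001], [0.921, -0.391, 0.002], [0.002, 0.0, -1.0]]
wrist_force: [-8.1, -1.8, 23.2]
opening: 0.0369
```

The force rises with no more travel at TCP z 0.2864, against 0.2865 predicted for home. One last look before handing in.

```bash
python3 -c "
from h import *
c=cam('side'); cv2.imwrite('pics/end.png',cv2.resize(c[0][80:230,185:335],(600,600),interpolation=cv2.INTER_CUBIC))
s=sensors.get_state(); print(s['ee_pos'],s['wrist_force'],s['opening'])"
```

```text
[0.56904682 0.18858095 0.28635099] [-8.0018696  -1.74937558 22.78320342] 0.037124988070216615
```

View pics/end.png

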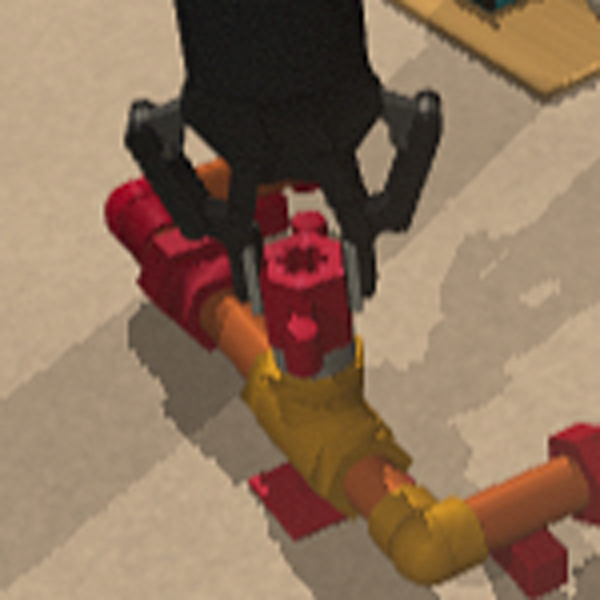

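The handle sits down on the sleeve (hub foot at about (310,365)), upright and still gripped. Handing in.

```bash
python3 -c "
from workcell import ticket; print(ticket.sign_off())"
```

```text
the job is handed in; nothing more can be done
None
```

I fitted the raspberry-red handle onto the valve stem and pressed it down against the shoulder. I then handed the job in at about 12.7 s with the gripper still holding it down. I gripped it on its ±y flats and turned it about 4° to a yaw of 67°. It meshed at the first try, with no contact force as it passed the spline ends.

**Last checks:**
- **Home:** the sleeve made contact where predicted, at a tool height of about 0.2925 m. The hard stop came at 0.2864 m, against 0.2865 m predicted for fully home.
- **Force and grip:** the push is 23 N downward, well under 70 N. The finger opening is 37 mm on the 38 mm hub, so it is still gripped.
- **Final picture:** the handle looks upright and seated on the sleeve.

**What was less certain:**
- **Side force:** about 8 N built up along x in the final push. I left it, as position and grip stayed steady.
- **Handle position in the grip:** the network's points for it were about 2–3 mm off my own measurement from the hub outline. I used the outline, and the smooth fit bears that out.
- **Not re-measured:** I did not measure the stem's turn directly, but the tool did not rotate during the insertion. I did not re-check the other loose things; they were only passed over well above.

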